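Open the consumables chest on the welding bench

TASK

Open the steel chest: press the round release button so that the T-handle pops out, turn the T-handle clockwise until it comes up against its stop, gently and without forcing it, then slide the cover fully open to the left with the handle. Do not wrench the cover against the latch or hammer the button; leave the handle standing out and turned, and leave the things around the chest alone.

Things in the scene. Friction and masses are not known exactly. Their poses are not given: they have to be found in the camera images.
- chest: Grey sheet-steel chest fixed to the bench, 220 (x) by 420 (y) by 110 mm high; origin at the centre of its underside, z up. Its right half (-y) is closed by a flat aluminium cover, 222 by 208 mm, top 122 mm above the bench; its left half is an open recessed deck over which the cover slides, towards the chest's +y.
- housing: Black latch housing on the cover, 68 mm wide (x), 153 mm long (y from -55 to +98 mm), 16 mm tall; rides with the cover, axes parallel to the chest's. Origin on the T-handle's turning axis at the housing's foot, 122 mm above the bench. The T-handle lies flush in its pocket (28 by 104 mm). Inside, unseen, is the handle's end stop, a pin 29 mm from the axis.
- button_top (a point): Centre of the top of the round steel release button, 24 mm diameter, standing 10 mm above the housing. It is pressed straight down: travel 8 mm, spring force 4 N rising to 9 N, then a hard stop; the handle is let go after about 5 mm. The button springs back. It must not be pushed with more than 30 N.
- tbar_center (a point): Centre of the T-handle's aluminium bar, 90 mm long (its y), 16 mm wide (its x) and 14 mm high. Its axes turn with the handle; with the handle in its pocket they are parallel to the chest's. When it has popped out, the bar's underside stands 20 mm clear of the housing, pushed up by a spring of about 11 N (it yields when pressed down). The bar can be gripped across its width from above.
- pop (a joint): How far the T-handle has popped out, m: 0 flush in the housing, 0.034 fully out. It comes out by itself, pushed by its spring, when the button is pressed.
- turn (a joint): Turn of the T-handle, rad, growing clockwise seen from above: 0 as latched. It can be turned only when popped out, against a friction of about 0.1 N m, and stays where it is left. It meets the hidden end stop somewhere between 0.75 and 1.55 rad; the latch comes free only about 0.1 rad before the stop.
- cover (a joint): How far the cover has been slid open, m: 0 closed, 0.15 fully open; it slides along +y of the chest (to the left) against about 4 N of friction and stays where it is left. While latched it gives at most about 8 mm.
- spindle: The handle's spindle under the cover, with the latch cam on it, out of sight; it turns with the T-handle. Origin on the turning axis. How the cam is set on it differs from chest to chest. The cam meets the end stop and, while latched, the strike; these contacts must bear no more than 25 N (for the end stop that is about 0.7 N m at the handle).
- strike: The keeper bracket in the chest, under the cover and out of sight, that holds the cam while latched.
- spray: Bystander: spray bottle, 60 mm diameter, 190 mm tall, standing on the bench; origin at the centre of its underside.
- battery: Bystander: black drill battery, 75 by 115 by 60 mm, on the bench; origin at the centre of its underside.
- offcut: Bystander: offcut of steel angle, 140 mm long (its x), 40 by 40 mm, on the bench; origin under the middle of its foot.

How it is judged (in metres and radians):
On the way, in this order (a step that is already met when the one before it is completed fails the run):
1. the T-handle has popped out, the cover still shut (value of joint pop above 0.028 m and value of joint cover below 0.015 m), for 0.2 s.
2. the T-handle has been turned clockwise to unlatch, the cover still shut (value of joint turn above 0.6 rad and value of joint cover below 0.015 m), for 0.2 s.
At the end, for the whole second after the job is handed in: The cover has been slid at least 135 of its 150 mm and is at rest, with the T-handle standing out (28 mm or more) and still turned (0.55 rad or more) (value of joint cover above 0.135 m and value of joint pop above 0.028 m and value of joint turn above 0.55 rad and velocity of joint cover below 0.01 m/s); the robot touches nothing.
It fails at once if the button is pushed with more than 30 N (contact force between button and anything else above 30 N).
It fails at once if the handle is forced against its end stop with more than 25 N at the stop (contact force between spindle and housing above 25 N).
It fails at once if the latch is wrenched against the strike with more than 25 N (contact force between spindle and strike above 25 N).
It fails at once if a bystander is moved by more than 15 mm (distance of any of spray, battery, offcut from where it was at the start of the episode above 0.015 m).
It also fails if it takes over 72 s, if anything falls off the work surface, if the arm or the gripper's body presses on something with over 40 N, if the wrist force passes 120 N, or if a joint passes its speed limit or range.

ROBOT

A 7-joint arm with a two-finger parallel gripper is mounted at the origin on the work surface. World frame = base frame: x ahead of the robot, y to its left, z up, the work surface at z = 0. Lengths are in m, angles in degrees, forces in N, time in s.
With the tool pointing down it reaches from about 0.4 to 0.925 m from the base axis. Payload 5.6 kg.
Tool frame: the origin (TCP) lies midway between the tips of the shut fingers; the grasp point (between the pads) lies 19 mm behind it (env.grip_depth is the distance from the TCP to the grasp point, in m); z points along the fingers, y is the line along which they close (so a half turn about z gives the same grasp; the last joint's range is limited). The gripper opens to 85 mm and grips with 20 to 120 N. Pads are 22 mm wide; open, the fingers measure 114 mm over their backs; the gripper's body (76 mm by 85 mm) begins 54 mm behind the grasp point. The pads swing forward as they close: fully open they stand 13 mm farther back than shut.
Start: joints at [62.739, 26.786, -0.665, 91.828, 0.344, 61.387, -3.226], TCP at [0.273, -0.59, 0.231] pointing down, gripper open.
Joint ranges: [-144.91, 144.91], [-17.63, 115.5], [-89.93, 88.59], [15.96, 139.68], [-74.01, 254.01], [8.47, 105.57], [-167.45, 167.45]. Speed limits (degrees/s): [147.25, 147.25, 180, 180, 180, 180, 180].

INTERFACE

Orientations are given as a 3x3 rotation matrix whose columns are the frame's x, y, z axes.
In Python, from bench import read_state, cams, env gives the robot as it stands. The module is installed in compiled form; this text tells all that it offers.
- The arm moves only by the tool jog_arm, never from a script. Its argument "plan" is one flat list of numbers, 5 for each row, row after row: the opening, from -1 (shut) to 1 (fully open), then the shift along the tool's x, y, z in mm, then the turn about the tool's z in rad. A call has 1 to 10 rows; each row is the pose to reach, as a shift and turn from the pose commanded when the call began, along the tool's axes at that moment; what a row does not reach only later rows make up. A row lasts 1/8 s, in which the tool goes at most 62.5 mm and 10.7 degrees, less where a joint would pass 70% of its speed; a pose out of reach is approached as far as the arm can. A call with a gripper value outside its range is refused whole. The fingers move at their own pace and stop on an object; the grip force is fixed at half the most. Time passes only in rows, so rows that repeat a pose let the fingers close. It gives the time, the measured TCP pose, the force, the opening and the grip force at its end, in the units of the state.
- read_state(): the state, without advancing time (a new reading comes with each control period).
- cams.read_camera(name): name is "scene" or "side" or "wrist"; returns a dict with "image" (400x640x3 uint8, red, green, blue), "fx", "fy", "cx", "cy" (pixels), "R" (3x3) and "t" (3): a world point X has camera coordinates R X + t. Camera axes: x right, y down, z forward; pixel columns grow to the right and rows downward; lengths in m; the calibration is good to about 2 mm. A picture is of the moment at which its call begins. There is no depth.
- env.close_job(): hands the job in; it is judged then, once.
The state is a dict: "time_s": time; "q": joint angles; "joint_velocities": joint speeds; "tau": joint torques, N m; "ee_pos": TCP position; "eef_rot": TCP orientation; "ft_force": force on the tool from outside, world axes, zero at the start; "wrist_torque": the same for the moment, N m; "grip_width": opening from 0.0 (shut) to 1.0 (fully open); "finger_force": force on a finger pad.
Only numpy, scipy, OpenCV 4.12 (cv2) and the standard library are available. Lean on these libraries where they do the work, as an engineer would, in place of code of your own. Each camera call takes 0.05 s, during which the arm holds its last target. There are 200 camera calls.

## Working session

There is one attempt and no reset: what is moved stays moved. The work goes in short steps, Python scripts to look and compute and a tool call to move; the robot and the scene stay as the last step left them, time stands still between calls to the robot, and variables do not carry over. Pictures are saved under pics/ and viewed, at most 10 in all, crops included, and the job is handed in when it is done.

Besides the shell and the picture viewer there is one more tool, called after "Call:" in YAML: its name, and indented under it one key for each argument. jog_arm: Moves the arm, as the interface text tells. Its arguments: {"type":"object","properties":{"plan":{"type":"array"}},"required":["plan"]}

```bash
mkdir -p pics; python3 - <<'E'
from bench import read_state,cams,env
import cv2,pickle
d={}
for n in("scene","side","wrist"):
    c=cams.read_camera(n);d[n]=c
    cv2.imwrite(f"pics/{n}0.png",c["image"][:,:,::-1])
    print(n,c["fx"],c["cx"],c["cy"],(-c["R"].T@c["t"]).round(3),c["R"][2].round(2))
pickle.dump(d,open("d0.pkl","wb"))
s=read_state();print(s["time_s"],s["ee_pos"],s["eef_rot"],s["ft_force"])
E
```

```text
scene 516.7015487833863 316.464065952567 204.55154040795586 [1.156 0.077 1.11 ] [-0.5  -0.   -0.87]
side 425.1694371885316 323.0371997231306 202.38341361443005 [ 0.286 -0.449  0.822] [ 0.32  0.55 -0.77]
wrist 345.592124233486 318.24705672685513 200.35350331221616 [ 0.34  -0.558  0.373] [-0.27 -0.12 -0.96]
0.15 [ 0.27240799 -0.58970321  0.23054185] [[ 9.07813565e-01  4.19373476e-01 -6.47406820e-04]
 [ 4.19373967e-01 -9.07812773e-01  1.20180769e-03]
 [-8.37179132e-05 -1.36252289e-03 -9.99999068e-01]] [ 1.19326628 -0.61098821  0.19109843]
```

View pics/scene0.png

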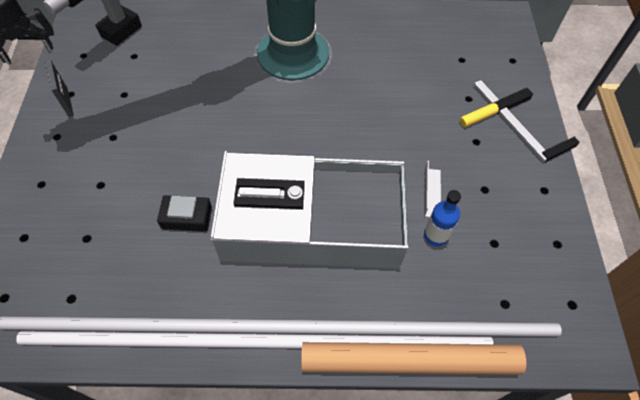

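The chest is in the middle, with the cover on the image left (-y). The housing is around (268,193), the button around (295,191), the battery at (185,212), the spray at (440,225) and the offcut at (433,190). I'll enlarge the latch next.

```bash
python3 - <<'E'
import cv2
im=cv2.imread("pics/scene0.png")
cv2.imwrite("pics/crop1.png",cv2.resize(im[140:260,200:330],None,fx=6,fy=5,interpolation=cv2.INTER_CUBIC)[:600])
E
```

```text
(no output)
```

View pics/crop1.png

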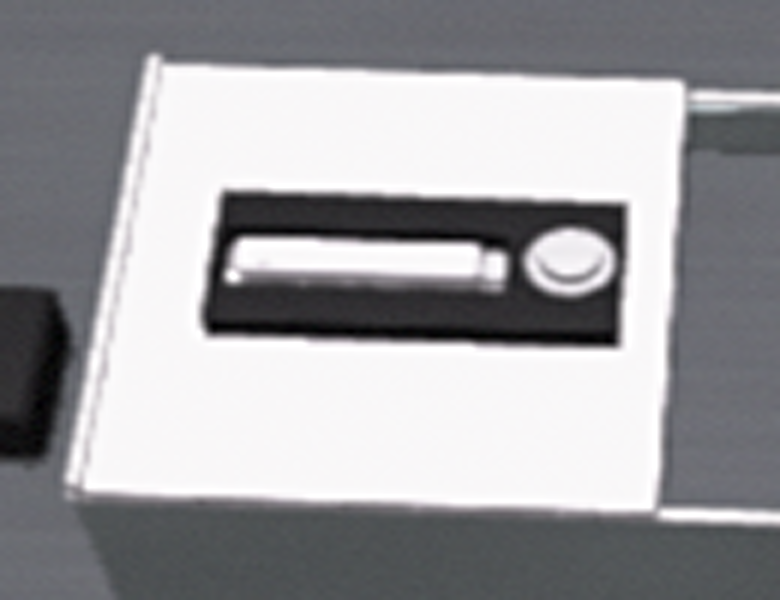

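View pics/side0.png

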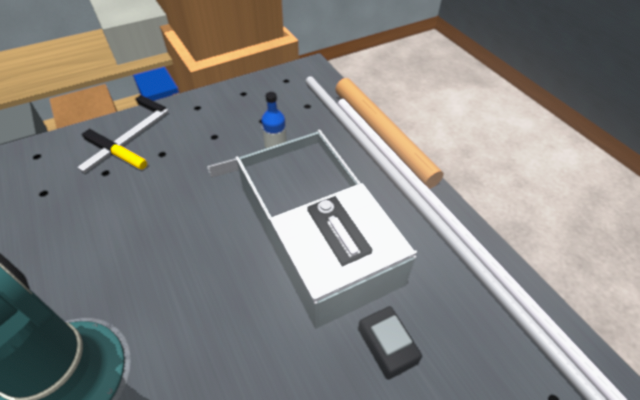

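The crop shows the cover corners at (155,62), (685,80), (658,513) and (75,492). The housing's far top corners are (222,192) and (627,205), the button top is about (572,253), and the bar runs from about (228,250) to (505,265). The side view agrees, with the button at (326,205) and the bar at (343,237).

```bash
cat > h.py <<'E'
import numpy as np
def ray(c,u,v,z):
    d=c["R"].T@np.array([(u-c["cx"])/c["fx"],(v-c["cy"])/c["fy"],1]);o=-c["R"].T@c["t"]
    return o+d*(z-o[2])/d[2]
def proj(c,X):
    p=c["R"]@np.asarray(X)+c["t"];return np.array([c["fx"]*p[0]/p[2]+c["cx"],c["fy"]*p[1]/p[2]+c["cy"]])
def tool(s,X):  # TCP->X in tool axes, mm
    return 1000*(s["eef_rot"].T@(np.asarray(X)-s["ee_pos"]))
E
python3 - <<'E'
import pickle,numpy as np
from h import *
d=pickle.load(open("d0.pkl","rb"));c=d["scene"]
f=lambda x,y,z:ray(c,200+x/6,140+y/5,z)
C=[f(155,62,.122),f(685,80,.122),f(658,513,.122),f(75,492,.122)]
for p in C:print("cov",p.round(4))
print([np.linalg.norm(C[i]-C[i-3]).round(4) for i in range(4)])
H=[f(222,192,.138),f(627,205,.138)];print(H,np.linalg.norm(H[0]-H[1]))
print("foot",f(619,345,.122),f(207,333,.122))
print("btn",f(570,253,.148)); print("btn side",ray(d["side"],326,205,.148))
print("bar",f(228,250,.138),f(508,262,.138))
for a,b in((C[0],C[1]),(C[3],C[2]),H):print(np.degrees(np.arctan2(*(b-a)[:2])))
E
```

```text
cov [ 0.4523 -0.1381  0.122 ]
cov [0.4594 0.0685 0.122 ]
cov [0.6827 0.062  0.122 ]
cov [ 0.6757 -0.1444  0.122 ]
[np.float64(0.2067), np.float64(0.2234), np.float64(0.2065), np.float64(0.2235)]
[array([ 0.53417541, -0.10275118,  0.138     ]), array([0.53885189, 0.04799813, 0.138     ])] 0.15082182569257618
foot [0.6014019  0.04626539 0.122     ] [ 0.59749275 -0.10473502  0.122     ]
btn [0.57026457 0.02816216 0.148     ]
btn side [0.56516551 0.0249173  0.148     ]
bar [ 0.56443563 -0.09788708  0.138     ] [0.56913045 0.00510334 0.138     ]
1.990286143952438
1.9476100235695921
1.7768366555416037
```

```bash
python3 - <<'E'
from bench import read_state
from h import *
s=read_state();print(tool(s,[.5695,.027,.25]).round(1), s["wrist_torque"],s["q"])
E
```

```text
[ 528.3 -435.3  -18.9] [0.00688778 0.01247393 0.00621466] [62.73752285 26.82638642 -0.66516977 91.8678192   0.34264846 61.38599276
 -3.22550722]
```

Call:
jog_arm:
  plan: [-1,53,-43,-2,-0.11,-1,106,-87,-4,-0.22,-1,159,-131,-6,-0.33,-1,211,-174,-8,-0.44,-1,264,-218,-10,-0.55,-1,317,-261,-12,-0.66,-1,370,-305,-14,-0.77,-1,423,-348,-16,-0.88,-1,475,-392,-18,-0.99,-1,528,-435,-19,-1.105]

```text
time_s: 1.4
ee_pos: [0.5442, -0.0256, 0.2492]
eef_rot: [[0.03, 1.0, 0.0], [1.0, -0.03, -0.0], [-0.0, 0.0, -1.0]]
ft_force: [0.4, -0.6, -0.2]
grip_width: -0.002
finger_force: 0.0
```

Call:
jog_arm:
  plan: [-1,0,0,0,0,-1,0,0,0,0,-1,0,0,0,0,-1,0,0,0,0]

```text
time_s: 1.9
ee_pos: [0.5433, -0.0287, 0.249]
eef_rot: [[0.036, 0.999, -0.0], [0.999, -0.036, -0.001], [-0.001, -0.0, -1.0]]
ft_force: [-0.1, 0.3, -0.5]
grip_width: -0.001
finger_force: 0.0
```

```bash
python3 - <<'E'
from bench import read_state,cams
from h import *
import cv2,pickle
c=cams.read_camera("wrist");pickle.dump(c,open("w1.pkl","wb"));cv2.imwrite("pics/w1.png",c["image"][:,:,::-1])
s=read_state();print(s["time_s"],s["ee_pos"],s["eef_rot"].round(3),s["ft_force"],s["q"],s["wrist_torque"])
print(tool(s,[.5695,.027,.15]))
print(proj(c,[.5695,.027,.148]),proj(c,[.567,-.048,.138]))
E
```

```text
1.95 [ 0.54340252 -0.02843122  0.24904013] [[ 0.035  0.999 -0.   ]
 [ 0.999 -0.035 -0.   ]
 [-0.    -0.    -1.   ]] [ 0.79001399  0.62105753 -0.14181919] [ 22.97662926  18.39016452 -28.56403616 104.23854744  10.07351472
  59.87550503 -11.45806117] [-0.02297574 -0.03495026  0.05249199]
[56.36053018 24.1308809  99.0143234 ]
[353.87381604 123.63814009] [349.97898549 220.7363886 ]
```

View pics/w1.png

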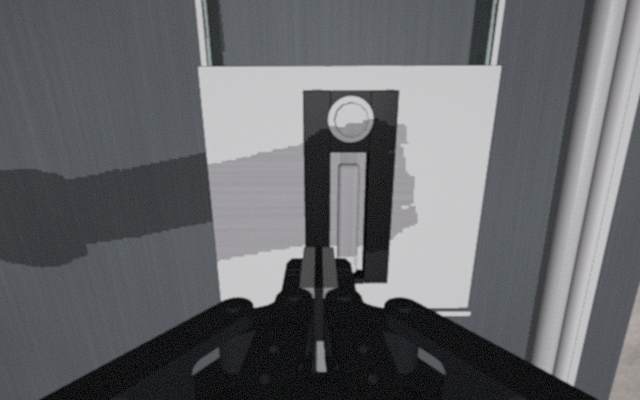

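The wrist view shows the button top centred at (351,119), the bar running along u≈348 from v=163, and the housing's top edge from (304,91) to (398,91), ending near v=282.

```bash
python3 - <<'E'
from bench import read_state
from h import *
import pickle
c=pickle.load(open("w1.pkl","rb"));s=read_state()
for u,v,z in((351,119,.148),(304,91,.138),(398,91,.138),(387,282,.138),(348,163,.138)):print(u,v,ray(c,u,v,z).round(4))
b=ray(c,351,119,.148);print(tool(s,[b[0],b[1],.155]))
E
```

```text
351 119 [0.5675 0.0302 0.148 ]
304 91 [0.5357 0.0498 0.138 ]
398 91 [0.6015 0.0474 0.138 ]
387 282 [ 0.5971 -0.103   0.138 ]
348 163 [ 0.566  -0.0023  0.138 ]
[59.4820756  22.06353641 94.01295217]
```

Call:
jog_arm:
  plan: [-1,30,11,40,0,-1,59,23,80,0,-1,59,23,88,0,-1,59,23,88,0,-1,59,23,88,0,-1,59,23,88,0]

```text
time_s: 2.7
ee_pos: [0.5692, 0.03, 0.1623]
eef_rot: [[0.035, 0.999, 0.002], [0.999, -0.035, -0.001], [-0.0, 0.002, -1.0]]
ft_force: [0.5, 0.2, 0.6]
grip_width: -0.0
finger_force: 0.0
```

```bash
python3 - <<'E'
from bench import read_state
s=read_state();print(s["ee_pos"],s["ft_force"],s["wrist_torque"])
E
```

```text
[0.5691922  0.02998729 0.16226857] [0.53776081 0.23011704 0.55082168] [-0.02644486 -0.02573885 -0.01437304]
```

Call:
jog_arm:
  plan: [-1,0,0,5,0,-1,0,0,10,0,-1,0,0,12,0,-1,0,0,13.5,0,-1,0,0,15,0,-1,0,0,16.5,0,-1,0,0,17.5,0,-1,0,0,17.5,0]

```text
time_s: 3.7
ee_pos: [0.5684, 0.031, 0.1447]
eef_rot: [[0.033, 0.999, -0.0], [0.999, -0.033, -0.001], [-0.001, -0.0, -1.0]]
ft_force: [-4.6, -0.8, 9.9]
grip_width: -0.003
finger_force: 5.0
```

Call:
jog_arm:
  plan: [-1,0,0,0.5,0,-1,0,0,1,0,-1,0,0,1,0]

```text
time_s: 4.08
ee_pos: [0.5684, 0.031, 0.1438]
eef_rot: [[0.033, 0.999, -0.0], [0.999, -0.033, -0.001], [-0.001, -0.0, -1.0]]
ft_force: [-4.0, -0.7, 10.7]
grip_width: 0.004
finger_force: 5.4
```

Call:
jog_arm:
  plan: [-1,0,0,0.6,0,-1,0,0,1.2,0,-1,0,0,1.2,0]

```text
time_s: 4.45
ee_pos: [0.5684, 0.031, 0.1422]
eef_rot: [[0.033, 0.999, -0.0], [0.999, -0.033, -0.001], [-0.001, -0.0, -1.0]]
ft_force: [-3.0, -1.7, 7.5]
grip_width: 0.003
finger_force: 3.7
```

```bash
python3 - <<'E'
from bench import read_state,cams
import cv2
a=cams.read_camera("side")["image"];b=cams.read_camera("scene")["image"]
A=cv2.resize(a[170:270,270:400],None,fx=4,fy=4,interpolation=2);B=cv2.resize(b[130:230,200:330],None,fx=4,fy=4,interpolation=2)
import numpy as np
cv2.imwrite("pics/p1.png",cv2.resize(np.vstack([A,B]),None,fx=.75,fy=.75)[:,:,::-1])
E
```

```text
(no output)
```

View pics/p1.png

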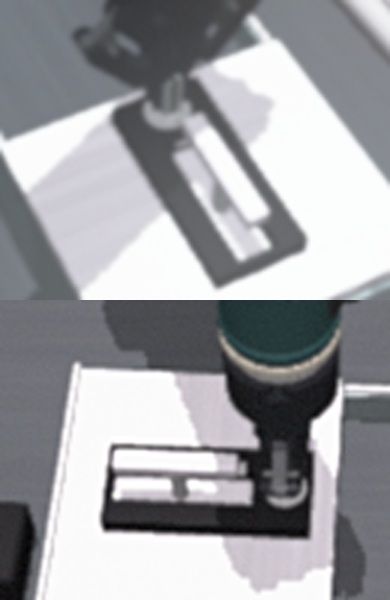

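The T-handle has popped out: the bar stands above the pocket, with its top centre near scene pixel (259.3,184). I'll retract now.

Call:
jog_arm:
  plan: [-1,0,0,-10,0,-1,0,0,-50,0,-1,0,0,-80,0,1,0,0,-80,0,1,-30,0,-80,0,1,-60,0,-80,0,1,-60,0,-80,0,1,-60,0,-80,0]

```text
time_s: 5.55
ee_pos: [0.5662, -0.0282, 0.2207]
eef_rot: [[0.033, 0.999, -0.001], [0.999, -0.033, 0.001], [0.001, -0.001, -1.0]]
ft_force: [-0.3, 0.4, -0.5]
grip_width: 1.0
finger_force: 0.0
```

```bash
python3 - <<'E'
from bench import read_state,cams
from h import *
import cv2
c=cams.read_camera("scene")
b=c["image"]
cv2.imwrite("pics/p2.png",cv2.resize(b[140:240,200:320],None,fx=6,fy=6,interpolation=2)[:,:,::-1])
w=cams.read_camera("wrist");cv2.imwrite("pics/w2.png",w["image"][:,:,::-1])
import pickle;pickle.dump((c,w),open("d2.pkl","wb"))
s=read_state();print(s["time_s"],s["ee_pos"],s["eef_rot"].round(3),s["ft_force"],s["grip_width"])
print(ray(c,259.3,184,.172))
E
```

```text
5.65 [ 0.56643189 -0.02752824  0.22102893] [[ 0.031  1.    -0.   ]
 [ 1.    -0.031  0.001]
 [ 0.001 -0.001 -1.   ]] [ 0.49754975  0.13032143 -0.79133753] 1.0026226967561787
[ 0.56945041 -0.04753552  0.172     ]
```

View pics/w2.png

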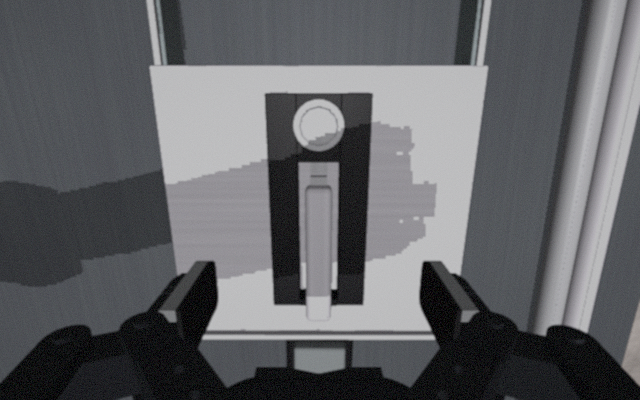

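View pics/p2.png

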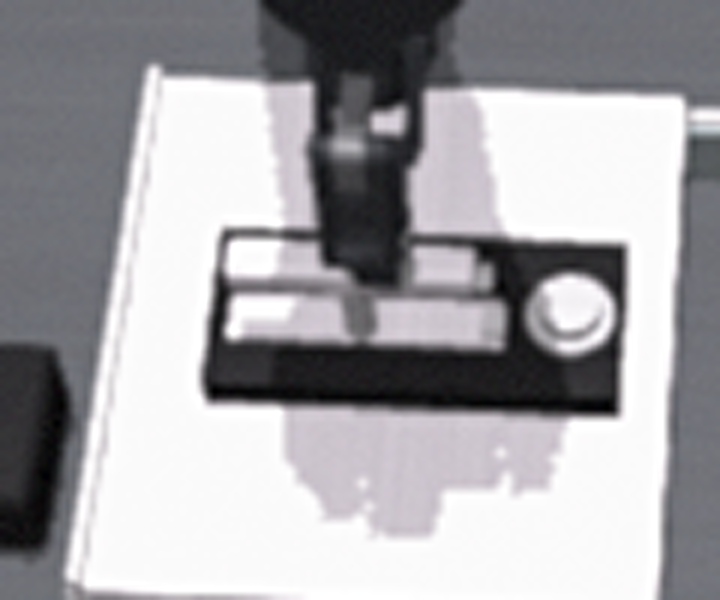

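The wrist view shows the bar centred at u≈318, running from v≈187 to v≈297, with clearance to both fingers. The scene crop shows the bar from (225,262) to (475,262).

```bash
python3 - <<'E'
from bench import read_state
from h import *
import pickle
c,w=pickle.load(open("d2.pkl","rb"));s=read_state()
a,b=ray(w,318.5,187,.172),ray(w,318,297,.172);print(a,b,np.linalg.norm(a-b),(a+b)/2)
a,b=ray(c,200+225/6,140+262/6,.172),ray(c,200+475/6,140+266/6,.172);print(a,b,np.linalg.norm(a-b),(a+b)/2)
print(tool(s,[.5665,-.048,.148]))
E
```

```text
[ 0.56686055 -0.00249008  0.172     ] [ 0.56426914 -0.0743603   0.172     ] 0.07191692753985847 [ 0.56556485 -0.03842519  0.172     ]
[ 0.56928548 -0.09422213  0.172     ] [ 0.56967523 -0.00499671  0.172     ] 0.0892262698119769 [ 0.56948036 -0.04960942  0.172     ]
[-20.51359178   0.7421363   73.01345173]
```

Call:
jog_arm:
  plan: [1,-20,1,20,0,1,-20,1,50,0,1,-20,1,72,0,1,-20,1,72,0,-1,-20,1,72,0,-1,-20,1,72,0,-1,-20,1,72,0,-1,-20,1,72,0,-1,-20,1,72,0,-1,-20,1,72,0]

```text
time_s: 6.9
ee_pos: [0.5659, -0.049, 0.1501]
eef_rot: [[0.033, 0.999, -0.002], [0.999, -0.033, -0.001], [-0.001, -0.002, -1.0]]
ft_force: [-5.5, -0.6, 7.5]
grip_width: 0.169
finger_force: 62.5
```

```bash
cat > st.py <<'E'
from bench import read_state
import numpy as np
s=read_state();R=s["eef_rot"]
print(s["time_s"],s["ee_pos"].round(4),"yaw",np.arctan2(R[0,0],R[1,0]).round(4),"F",s["ft_force"].round(1),"T",s["wrist_torque"].round(3),s["grip_width"].round(3),s["finger_force"],"tau",np.round(s["tau"],2),"q",np.round(s["q"],1))
E
python3 st.py
```

```text
Traceback (most recent call last):
  File "st.py", line 4, in <module>
    print(s["time_s"],s["ee_pos"].round(4),"yaw",np.arctan2(R[0,0],R[1,0]).round(4),"F",s["ft_force"].round(1),"T",s["wrist_torque"].round(3),s["grip_width"].round(3),s["finger_force"],"tau",np.round(s["tau"],2),"q",np.round(s["q"],1))
                                                                                                                                              ^^^^^^^^^^^^^^^^^^^^^
AttributeError: 'float' object has no attribute 'round'
```

Call:
jog_arm:
  plan: [-1,0,-1,-1.5,0,-1,0,-1,-1.5,0.02,-1,0,-1,-1.5,0.04,-1,0,-1,-1.5,0.04]

```text
time_s: 7.4
ee_pos: [0.5657, -0.049, 0.1503]
eef_rot: [[0.073, 0.997, -0.001], [0.997, -0.073, 0.0], [-0.0, -0.001, -1.0]]
ft_force: [0.9, 0.0, -7.7]
grip_width: 0.17
finger_force: 60.4
```

```bash
sed -i 's/s\["grip_width"\].round(3)/round(s["grip_width"],3)/' st.py; python3 st.py
```

```text
7.4 [ 0.5657 -0.049   0.1503] yaw 0.0735 F [ 0.9  0.  -7.7] T [ 0.    -0.445  0.061] 0.17 60.4031503200531 tau [  0.08 -51.16  -5.86 -23.04  -0.12   0.53  -0.1 ] q [ 21.6  27.3 -25.5 106.1  15.   49.9 -15.4]
```

Call:
jog_arm:
  plan: [-1,0,0,0,0.05,-1,0,0,0,0.1,-1,0,0,0,0.15,-1,0,0,0,0.2,-1,0,0,0,0.25,-1,0,0,0,0.3,-1,0,0,0,0.3,-1,0,0,0,0.3]

```text
time_s: 8.4
ee_pos: [0.5658, -0.0491, 0.1503]
eef_rot: [[0.364, 0.931, -0.0], [0.931, -0.364, 0.0], [-0.0, -0.0, -1.0]]
ft_force: [2.9, -0.2, -9.9]
grip_width: 0.177
finger_force: 60.0
```

```bash
python3 st.py
```

```text
8.4 [ 0.5658 -0.0491  0.1503] yaw 0.3726 F [ 2.9 -0.2 -9.9] T [-0.105 -0.717 -0.003] 0.177 60.008429288864136 tau [-1.500e-01 -5.288e+01 -5.310e+00 -2.334e+01 -2.100e-01  9.300e-01
  3.000e-02] q [ 18.6  26.6 -21.7 106.3  12.6  49.4 -30.5]
```

Call:
jog_arm:
  plan: [-1,0,0,0.8,0.05,-1,0,0,0.8,0.1,-1,0,0,0.8,0.15,-1,0,0,0.8,0.2,-1,0,0,0.8,0.25,-1,0,0,0.8,0.3,-1,0,0,0.8,0.32,-1,0,0,0.8,0.32]

```text
time_s: 9.4
ee_pos: [0.566, -0.0492, 0.1503]
eef_rot: [[0.638, 0.77, 0.0], [0.77, -0.638, -0.0], [-0.0, 0.0, -1.0]]
ft_force: [0.9, -1.2, -5.1]
grip_width: 0.17
finger_force: 60.7
```

```bash
python3 st.py
```

```text
9.4 [ 0.566  -0.0492  0.1503] yaw 0.6925 F [ 0.9 -1.2 -5.1] T [-0.266 -0.327  0.062] 0.17 60.74219584465027 tau [ -0.59 -50.02  -4.34 -22.41  -0.37   0.34  -0.09] q [ 15.4  26.  -17.5 106.5  10.1  49.  -46.8]
```

Call:
jog_arm:
  plan: [1,0,0,0,0,1,0,0,0,0,1,0,0,0,0,1,0,0,-20,0,1,0,0,-50,0,-1,20,-15,-50,0,-1,36,-30,-50,0,-1,36,-30,-50,0,-1,36,-30,-50,0,-1,36,-30,-50,0]

```text
time_s: 10.65
ee_pos: [0.5659, -0.0035, 0.1999]
eef_rot: [[0.64, 0.768, -0.0], [0.768, -0.64, -0.001], [-0.001, 0.0, -1.0]]
ft_force: [-0.7, -0.0, 0.3]
grip_width: 0.0
finger_force: 0.0
```

Call:
jog_arm:
  plan: [-1,0,0,0,0,-1,0,0,20,0,-1,0,0,40,0,-1,0,0,48,0,-1,0,0,48,0,-1,0,0,48,0,-1,0,0,48,0]

```text
time_s: 11.52
ee_pos: [0.5664, -0.0021, 0.1528]
eef_rot: [[0.639, 0.769, 0.001], [0.769, -0.639, -0.0], [0.001, 0.001, -1.0]]
ft_force: [0.1, 0.3, 0.0]
grip_width: -0.002
finger_force: 0.0
```

```bash
cat >> st.py <<'E'
r=R.T@(s["ee_pos"]-np.array([.5660,-.0492,.15]));f=R.T@s["ft_force"];print("rel axis, tool mm",(1000*r).round(1),"F tool",f.round(1))
E
python3 st.py
python3 - <<'E'
from bench import cams
import cv2
b=cams.read_camera("scene")["image"]
cv2.imwrite("pics/p3.png",cv2.resize(b[120:230,210:320],None,fx=5,fy=5,interpolation=2)[:,:,::-1])
E
```

```text
11.525 [ 0.5664 -0.0021  0.1528] yaw 0.6931 F [0.1 0.3 0. ] T [ 0.014  0.041 -0.008] -0.002 0.0 tau [ 1.000e-02 -4.688e+01 -3.600e+00 -2.132e+01  1.000e-02 -0.000e+00
  0.000e+00] q [ 11.4  25.7 -18.4 106.7  10.5  49.2 -51.9]
rel axis, tool mm [ 36.4 -29.8  -2.8] F tool [ 0.3 -0.1 -0. ]
```

View pics/p3.png

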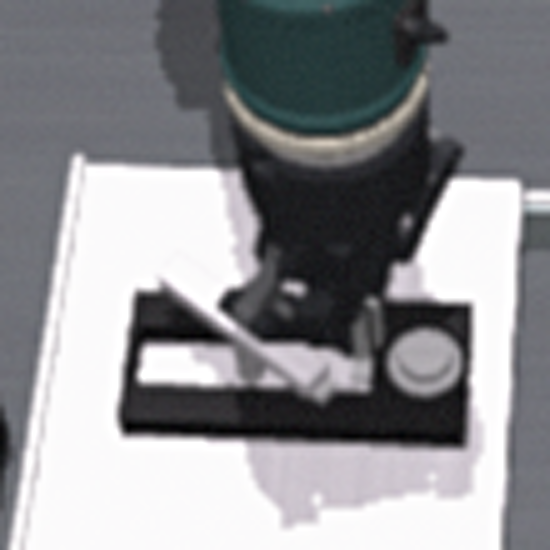

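The bar is turned about 0.66 rad, with its free end at crop (320,385). The shut fingertips, at (365,340), are just clear of it on the button side.

Call:
jog_arm:
  plan: [-1,0,2,0,0,-1,0,4,0,0,-1,0,5,0,0,-1,0,5,0,0]

```text
time_s: 12.08
ee_pos: [0.5697, -0.0054, 0.152]
eef_rot: [[0.639, 0.769, -0.0], [0.769, -0.639, 0.0], [-0.0, -0.0, -1.0]]
ft_force: [-0.6, 0.9, 0.5]
grip_width: 0.0
finger_force: 0.0
```

Call:
jog_arm:
  plan: [-1,0,1,0,0,-1,0,2,0,0,-1,0,2,0,0]

```text
time_s: 12.45
ee_pos: [0.5713, -0.0066, 0.152]
eef_rot: [[0.639, 0.769, -0.0], [0.769, -0.639, -0.0], [-0.0, -0.0, -1.0]]
ft_force: [0.7, 0.4, -0.4]
grip_width: 0.003
finger_force: 0.0
```

```bash
python3 st.py
```

```text
12.45 [ 0.5713 -0.0066  0.152 ] yaw 0.6932 F [ 0.7  0.4 -0.4] T [0.018 0.022 0.012] 0.003 0.0 tau [ 1.000e-02 -4.758e+01 -3.650e+00 -2.144e+01  1.000e-02 -0.000e+00
  0.000e+00] q [ 11.7  26.2 -18.3 106.   10.5  49.4 -51.4]
rel axis, tool mm [ 36.1 -23.1  -2. ] F tool [0.7 0.3 0.4]
```

Call:
jog_arm:
  plan: [-1,0,1,0,0,-1,0,2,0,0,-1,0,2,0,0]

```text
time_s: 12.82
ee_pos: [0.5724, -0.0075, 0.1519]
eef_rot: [[0.639, 0.769, -0.001], [0.769, -0.639, 0.0], [-0.0, -0.001, -1.0]]
ft_force: [-2.0, 1.7, 1.4]
grip_width: 0.001
finger_force: 1.1
```

Call:
jog_arm:
  plan: [-1,0,1,0,0,-1,0,2,0,0,-1,0,2,0,0]

```text
time_s: 13.2
ee_pos: [0.5744, -0.0087, 0.152]
eef_rot: [[0.639, 0.769, 0.0], [0.769, -0.639, 0.001], [0.0, -0.0, -1.0]]
ft_force: [-2.1, 3.2, 0.5]
grip_width: 0.002
finger_force: 1.8
```

```bash
python3 st.py
```

```text
13.2 [ 0.5744 -0.0087  0.152 ] yaw 0.6928 F [-2.1  3.2  0.5] T [ 0.637  0.336 -0.024] 0.002 1.7724894010461867 tau [ 1.820e+00 -4.774e+01 -1.790e+00 -2.227e+01  7.800e-01 -3.400e-01
  1.000e-02] q [ 11.8  26.5 -18.2 105.6  10.5  49.6 -51.1]
rel axis, tool mm [ 36.5 -19.5  -2. ] F tool [ 1.1 -3.6 -0.5]
```

Call:
jog_arm:
  plan: [-1,0.4,0.7,0,0.02,-1,0.9,1.4,0,0.04,-1,0.9,1.4,0,0.04]

```text
time_s: 13.58
ee_pos: [0.5762, -0.0092, 0.152]
eef_rot: [[0.669, 0.743, 0.0], [0.743, -0.669, 0.0], [0.0, 0.0, -1.0]]
ft_force: [-2.4, 3.2, 0.2]
grip_width: -0.001
finger_force: 1.8
```

```bash
python3 st.py
```

```text
13.575 [ 0.5762 -0.0092  0.152 ] yaw 0.7333 F [-2.4  3.2  0.2] T [0.728 0.295 0.025] -0.001 1.7536944831954315 tau [  2.02 -48.03  -1.46 -22.16   0.84  -0.2   -0.07] q [ 11.4  26.6 -17.7 105.3  10.3  49.6 -53.2]
rel axis, tool mm [ 36.5 -19.2  -2. ] F tool [ 0.8 -4.  -0.2]
```

Call:
jog_arm:
  plan: [-1,0.5,0.9,0,0.025,-1,0.95,1.8,0,0.05,-1,0.95,1.8,0,0.05]

```text
time_s: 13.95
ee_pos: [0.5782, -0.0098, 0.152]
eef_rot: [[0.706, 0.709, 0.0], [0.709, -0.706, -0.0], [0.0, 0.0, -1.0]]
ft_force: [-1.3, 4.0, 0.8]
grip_width: 0.001
finger_force: 1.7
```

Call:
jog_arm:
  plan: [-1,0.5,0.9,0,0.025,-1,0.95,1.8,0,0.05,-1,0.95,1.8,0,0.05]

```text
time_s: 14.32
ee_pos: [0.5801, -0.0105, 0.152]
eef_rot: [[0.74, 0.672, 0.0], [0.672, -0.74, -0.0], [0.0, 0.0, -1.0]]
ft_force: [-1.1, 3.4, -0.4]
grip_width: -0.0
finger_force: 1.7
```

Call:
jog_arm:
  plan: [-1,0.5,0.9,0,0.025,-1,0.95,1.8,0,0.05,-1,0.95,1.8,0,0.05]

```text
time_s: 14.7
ee_pos: [0.582, -0.0112, 0.152]
eef_rot: [[0.773, 0.635, 0.0], [0.635, -0.773, -0.0], [0.0, 0.0, -1.0]]
ft_force: [-1.0, 4.5, 0.2]
grip_width: 0.002
finger_force: 1.7
```

Call:
jog_arm:
  plan: [-1,0.5,0.9,0,0.025,-1,0.95,1.8,0,0.05,-1,0.95,1.8,0,0.05]

```text
time_s: 15.08
ee_pos: [0.5839, -0.012, 0.152]
eef_rot: [[0.804, 0.595, 0.0], [0.595, -0.804, -0.0], [0.0, 0.0, -1.0]]
ft_force: [-0.0, 3.4, 0.4]
grip_width: 0.004
finger_force: 1.7
```

```bash
python3 st.py
```

```text
15.075 [ 0.5839 -0.012   0.152 ] yaw 0.9335 F [-0.   3.4  0.4] T [0.836 0.07  0.035] 0.004 1.7121905169915408 tau [  2.28 -48.79  -0.71 -21.74   0.87   0.09  -0.09] q [  9.5  26.9 -14.9 104.4   8.8  49.8 -63.1]
rel axis, tool mm [ 36.5 -19.3  -2. ] F tool [ 2.  -2.8 -0.4]
```

Call:
jog_arm:
  plan: [-1,0.5,0.9,0,0.025,-1,0.95,1.8,0,0.05,-1,0.95,1.8,0,0.05]

```text
time_s: 15.45
ee_pos: [0.5857, -0.0129, 0.152]
eef_rot: [[0.832, 0.554, 0.0], [0.554, -0.832, -0.0], [0.0, 0.0, -1.0]]
ft_force: [-0.0, 3.8, 0.3]
grip_width: -0.002
finger_force: 1.7
```

Call:
jog_arm:
  plan: [-1,0.5,0.9,0,0.025,-1,0.95,1.8,0,0.05,-1,0.95,1.8,0,0.05]

```text
time_s: 15.82
ee_pos: [0.5874, -0.0139, 0.152]
eef_rot: [[0.859, 0.512, 0.0], [0.512, -0.859, -0.0], [0.0, 0.0, -1.0]]
ft_force: [-0.3, 4.8, 0.7]
grip_width: -0.001
finger_force: 1.7
```

Call:
jog_arm:
  plan: [-1,0.5,0.9,0,0.025,-1,0.95,1.8,0,0.05,-1,0.95,1.8,0,0.05]

```text
time_s: 16.2
ee_pos: [0.5891, -0.015, 0.152]
eef_rot: [[0.884, 0.468, 0.0], [0.468, -0.884, -0.0], [-0.0, 0.0, -1.0]]
ft_force: [0.1, 3.8, 1.1]
grip_width: -0.001
finger_force: 1.7
```

Call:
jog_arm:
  plan: [-1,0.5,0.9,0,0.025,-1,0.95,1.8,0,0.05,-1,0.95,1.8,0,0.05]

```text
time_s: 16.58
ee_pos: [0.5908, -0.0161, 0.152]
eef_rot: [[0.906, 0.423, 0.0], [0.423, -0.906, -0.0], [-0.0, 0.0, -1.0]]
ft_force: [-0.4, 4.0, 1.2]
grip_width: -0.002
finger_force: 1.6
```

Call:
jog_arm:
  plan: [-1,0.5,0.9,0,0.025,-1,0.95,1.8,0,0.05,-1,0.95,1.8,0,0.05]

```text
time_s: 16.95
ee_pos: [0.5924, -0.0173, 0.152]
eef_rot: [[0.926, 0.378, 0.0], [0.378, -0.926, -0.0], [-0.0, 0.0, -1.0]]
ft_force: [-0.0, 3.6, -0.1]
grip_width: -0.001
finger_force: 1.6
```

```bash
python3 st.py
```

```text
16.95 [ 0.5924 -0.0173  0.152 ] yaw 1.1835 F [-0.   3.6 -0.1] T [ 0.776 -0.032  0.006] -0.001 1.6050450184320653 tau [  2.05 -49.55  -0.27 -21.66   0.76   0.13  -0.08] q [  7.3  27.3 -11.5 103.3   6.9  50.1 -75.2]
rel axis, tool mm [ 36.5 -19.5  -2. ] F tool [ 1.3 -3.3  0.1]
```

Call:
jog_arm:
  plan: [-1,0.5,0.9,0,0.025,-1,1,1.85,0,0.05,-1,1,1.85,0,0.05]

```text
time_s: 17.32
ee_pos: [0.5941, -0.0187, 0.152]
eef_rot: [[0.944, 0.331, 0.0], [0.331, -0.944, -0.0], [-0.0, 0.0, -1.0]]
ft_force: [0.1, 2.3, 1.0]
grip_width: -0.002
finger_force: 1.6
```

Call:
jog_arm:
  plan: [-1,0.5,0.9,0,0.025,-1,1,1.85,0,0.05,-1,1,1.85,0,0.05]

```text
time_s: 17.7
ee_pos: [0.5956, -0.0201, 0.152]
eef_rot: [[0.959, 0.283, -0.0], [0.283, -0.959, -0.0], [-0.0, 0.0, -1.0]]
ft_force: [-0.9, 2.5, 1.4]
grip_width: -0.002
finger_force: 1.5
```

Call:
jog_arm:
  plan: [-1,0.5,0.9,0,0.025,-1,1,1.85,0,0.05,-1,1,1.85,0,0.05]

```text
time_s: 18.08
ee_pos: [0.597, -0.0217, 0.152]
eef_rot: [[0.972, 0.235, -0.0], [0.235, -0.972, -0.0], [-0.0, 0.0, -1.0]]
ft_force: [0.5, 2.6, 1.0]
grip_width: -0.001
finger_force: 1.5
```

Call:
jog_arm:
  plan: [-1,0.5,0.9,0,0.025,-1,1,1.85,0,0.05,-1,1,1.85,0,0.05]

```text
time_s: 18.45
ee_pos: [0.5984, -0.0232, 0.1519]
eef_rot: [[0.983, 0.186, -0.0], [0.186, -0.983, -0.0], [-0.0, 0.0, -1.0]]
ft_force: [0.0, 3.1, 1.4]
grip_width: -0.003
finger_force: 1.4
```

```bash
python3 st.py;  python3 - <<'E'
from bench import cams
import cv2
b=cams.read_camera("scene")["image"]
cv2.imwrite("pics/p4.png",cv2.resize(b[120:230,210:320],None,fx=5,fy=5,interpolation=2)[:,:,::-1])
E
```

```text
18.45 [ 0.5984 -0.0232  0.1519] yaw 1.3835 F [0.  3.1 1.4] T [ 0.601  0.133 -0.011] -0.003 1.4170516320155002 tau [  1.67 -50.2   -0.07 -22.16   0.65  -0.12  -0.06] q [  5.8  27.5  -8.8 102.6   5.3  50.3 -84.7]
rel axis, tool mm [ 36.7 -19.5  -2. ] F tool [ 0.6 -3.  -1.4]
```

View pics/p4.png

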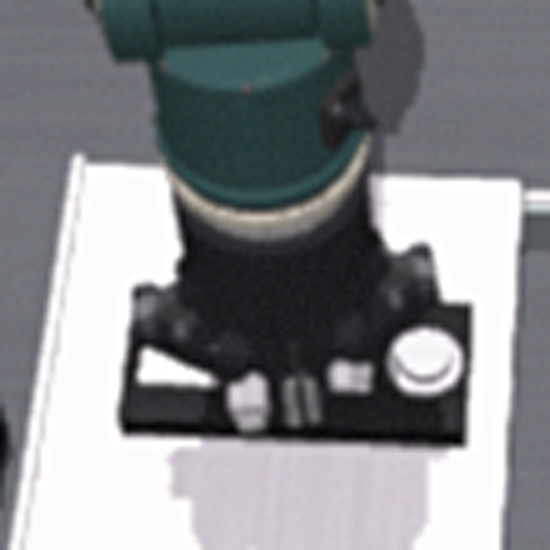

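The bar, with its end at crop (250,400), is now close to perpendicular to the housing. The cover has not moved and the stop isn't reached yet.

Call:
jog_arm:
  plan: [-1,0.5,0.9,0,0.025,-1,1,1.85,0,0.05,-1,1,1.85,0,0.05]

```text
time_s: 18.88
ee_pos: [0.5997, -0.0248, 0.152]
eef_rot: [[0.991, 0.137, -0.0], [0.137, -0.991, -0.0], [-0.0, 0.0, -1.0]]
ft_force: [-1.1, 2.6, 0.9]
grip_width: -0.0
finger_force: 1.4
```

Call:
jog_arm:
  plan: [-1,0.4,0.7,0,0.02,-1,0.8,1.5,0,0.04,-1,0.8,1.5,0,0.04]

```text
time_s: 19.25
ee_pos: [0.6005, -0.0255, 0.1519]
eef_rot: [[0.995, 0.097, -0.001], [0.097, -0.995, 0.0], [-0.001, -0.001, -1.0]]
ft_force: [-2.7, 4.6, 0.9]
grip_width: -0.0
finger_force: 2.3
```

```bash
python3 st.py
```

```text
19.25 [ 0.6005 -0.0255  0.1519] yaw 1.4734 F [-2.7  4.6  0.9] T [ 0.912  0.482 -0.017] -0.0 2.2838488966226578 tau [ 2.590e+00 -5.033e+01  1.110e+00 -2.290e+01  1.050e+00 -5.300e-01
  1.000e-02] q [  5.1  27.7  -7.6 102.3   4.5  50.3 -89. ]
rel axis, tool mm [ 36.6 -20.3  -1.9] F tool [-2.2 -4.9 -0.9]
```

Call:
jog_arm:
  plan: [-1,0.2,0.4,0,0.01,-1,0.4,0.75,0,0.02,-1,0.4,0.75,0,0.02]

```text
time_s: 19.62
ee_pos: [0.6008, -0.0257, 0.152]
eef_rot: [[0.997, 0.078, -0.001], [0.078, -0.997, 0.001], [-0.001, -0.001, -1.0]]
ft_force: [-2.4, 5.6, 1.5]
grip_width: 0.003
finger_force: 2.8
```

```bash
python3 st.py
```

```text
19.625 [ 0.6008 -0.0257  0.152 ] yaw 1.4929 F [-2.4  5.6  1.5] T [ 1.112  0.574 -0.033] 0.003 2.835678532719612 tau [ 3.180e+00 -5.028e+01  1.770e+00 -2.309e+01  1.300e+00 -6.600e-01
  2.000e-02] q [  4.9  27.7  -7.3 102.3   4.3  50.4 -89.9]
rel axis, tool mm [ 36.5 -20.8  -2. ] F tool [-1.9 -5.7 -1.5]
```

The stop has been reached gently: the position lags the command and the force is rising. Next I'll go round to the -y side of the bar and push the cover open near the turning axis.

Call:
jog_arm:
  plan: [-1,0,-6,0,0,-1,0,-6,-15,0,-1,0,-6,-40,0,-1,-24,20,-40,0,-1,-47,49,-40,0,-1,-47,49,-40,0,-1,-47,49,-40,0,-1,-47,49,-20,0,-1,-47,49,0,0,-1,-47,49,0,0]

```text
time_s: 20.88
ee_pos: [0.5578, -0.0781, 0.1509]
eef_rot: [[0.997, 0.079, -0.002], [0.079, -0.997, 0.001], [-0.002, -0.001, -1.0]]
ft_force: [-0.7, 0.9, -0.2]
grip_width: 0.003
finger_force: 0.0
```

```bash
python3 st.py;  python3 - <<'E'
from bench import cams
import cv2,numpy as np
b=cams.read_camera("scene")["image"][120:230,210:320];a=cams.read_camera("side")["image"][160:270,290:400]
cv2.imwrite("pics/p5.png",cv2.resize(np.hstack([b,a]),None,fx=3.6,fy=5,interpolation=2)[:,:,::-1])
E
```

```text
20.875 [ 0.5578 -0.0781  0.1509] yaw 1.4914 F [-0.7  0.9 -0.2] T [ 0.02   0.021 -0.028] 0.003 0.0 tau [ 6.000e-02 -4.612e+01 -1.100e+00 -2.090e+01  3.000e-02 -1.300e-01
 -2.000e-02] q [ 10.   24.5  -6.8 107.7   3.7  48.2 -84.1]
rel axis, tool mm [-10.5  28.2  -0.9] F tool [-0.6 -0.9  0.2]
```

View pics/p5.png

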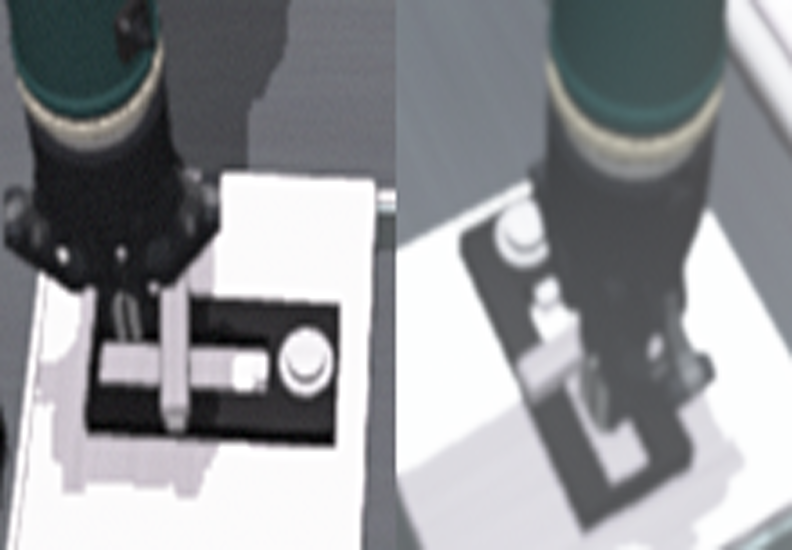

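The bar now stands across the housing, close to the chest's x direction. The fingertips are on its -y side near the axis and clear of it, so I'll start the push gently.

Call:
jog_arm:
  plan: [-1,0.3,-3,0,0,-1,0.6,-6,0,0,-1,0.9,-8,0,0,-1,1.1,-10,0,0,-1,1.3,-12,0,0,-1,1.5,-14,0,0,-1,1.7,-16,0,0,-1,1.7,-16,0,0]

```text
time_s: 21.98
ee_pos: [0.5589, -0.0627, 0.1521]
eef_rot: [[0.997, 0.078, 0.001], [0.078, -0.997, 0.0], [0.001, -0.0, -1.0]]
ft_force: [1.0, -3.1, 2.6]
grip_width: -0.0
finger_force: 1.6
```

```bash
python3 st.py
```

```text
21.975 [ 0.5589 -0.0627  0.1521] yaw 1.4926 F [ 1.  -3.1  2.6] T [-0.535 -0.202 -0.012] -0.0 1.5625378489494324 tau [ -1.74 -45.17  -2.92 -19.74  -0.63   0.28   0.  ] q [  8.6  24.2  -7.  107.8   3.8  48.1 -85.9]
rel axis, tool mm [-8.1 12.9 -2.1] F tool [ 0.8  3.2 -2.6]
```

Call:
jog_arm:
  plan: [-1,0.2,-2,0,0,-1,0.4,-4,0,0,-1,0.7,-6,0,0,-1,0.9,-8,0,0,-1,0.9,-8,0,0]

```text
time_s: 22.6
ee_pos: [0.5591, -0.0545, 0.152]
eef_rot: [[0.997, 0.078, 0.0], [0.078, -0.997, 0.0], [0.0, -0.0, -1.0]]
ft_force: [2.3, -3.7, 1.5]
grip_width: 0.003
finger_force: 1.5
```

The cover is free and moving. I'll continue the slide.

Call:
jog_arm:
  plan: [-1,0.8,-7,0,0,-1,1.6,-14,0,0,-1,2.3,-21,0,0,-1,3.1,-28,0,0,-1,3.9,-35,0,0,-1,4.7,-42,0,0,-1,5.4,-49,0,0,-1,6.2,-56,0,0,-1,7,-63,0,0,-1,7.8,-70,0,0]

```text
time_s: 23.85
ee_pos: [0.5612, 0.0156, 0.152]
eef_rot: [[0.997, 0.078, -0.0], [0.078, -0.997, -0.0], [-0.0, 0.0, -1.0]]
ft_force: [3.0, -4.8, 2.8]
grip_width: 0.004
finger_force: 2.4
```

Call:
jog_arm:
  plan: [-1,0.7,-6,0,0,-1,1.3,-12,0,0,-1,2,-18,0,0,-1,2.7,-24,0,0,-1,3.3,-30,0,0,-1,4,-36,0,0,-1,4.7,-42,0,0,-1,5.3,-48,0,0,-1,5.8,-52,0,0,-1,5.8,-52,0,0]

```text
time_s: 25.1
ee_pos: [0.5624, 0.0686, 0.1517]
eef_rot: [[0.997, 0.079, -0.001], [0.079, -0.997, 0.001], [-0.001, -0.001, -1.0]]
ft_force: [0.8, -1.1, 0.8]
grip_width: 0.0
finger_force: 0.7
```

```bash
python3 st.py
```

```text
25.1 [0.5624 0.0686 0.1517] yaw 1.4922 F [ 0.8 -1.1  0.8] T [-0.237 -0.167 -0.036] 0.0 0.666839238256216 tau [-1.060e+00 -4.677e+01 -2.600e+00 -2.075e+01 -3.000e-01  1.700e-01
 -1.000e-02] q [  -3.2   24.8   -8.9  107.1    4.9   48.5 -100.1]
rel axis, tool mm [   5.6 -117.7   -1.6] F tool [ 0.7  1.1 -0.8]
```

Call:
jog_arm:
  plan: [-1,0.3,-3,0,0,-1,0.6,-5,0,0,-1,0.8,-7,0,0,-1,1,-9,0,0,-1,1.2,-11,0,0,-1,1.3,-12,0,0,-1,1.3,-12,0,0]

```text
time_s: 25.98
ee_pos: [0.5627, 0.0784, 0.1517]
eef_rot: [[0.997, 0.077, -0.002], [0.077, -0.997, -0.002], [-0.002, 0.002, -1.0]]
ft_force: [-2.2, -7.1, 1.9]
grip_width: -0.004
finger_force: 3.3
```

```bash
python3 st.py
```

```text
25.975 [0.5627 0.0784 0.1517] yaw 1.4937 F [-2.2 -7.1  1.9] T [-1.335  0.386  0.   ] -0.004 3.3157675713300705 tau [-3.650e+00 -4.657e+01 -5.180e+00 -2.257e+01 -1.300e+00 -1.070e+00
 -3.000e-02] q [  -4.3   25.    -8.9  106.8    5.1   48.7 -101.3]
rel axis, tool mm [   6.6 -127.5   -2. ] F tool [-2.8  6.9 -1.8]
```

At the end of travel now (about 149 mm moved, force rising). I'll back off, lift and check.

Call:
jog_arm:
  plan: [-1,-0.5,5,0,0,-1,-1,10,0,0,-1,-1,10,-20,0,-1,-1,10,-60,0,-1,-1,40,-100,0,-1,-1,80,-120,0,-1,-1,80,-120,0,-1,-1,80,-120,0]

```text
time_s: 26.98
ee_pos: [0.5683, 0.0008, 0.2717]
eef_rot: [[0.997, 0.078, -0.0], [0.078, -0.997, 0.001], [-0.0, -0.001, -1.0]]
ft_force: [0.3, 1.1, -0.5]
grip_width: -0.002
finger_force: 0.0
```

```bash
python3 st.py;  python3 - <<'E'
from bench import cams
import cv2,numpy as np
b=cams.read_camera("scene")["image"][100:280,140:500]
cv2.imwrite("pics/p6.png",cv2.resize(b,None,fx=2,fy=2,interpolation=2)[:,:,::-1])
E
```

```text
26.975 [0.5683 0.0008 0.2717] yaw 1.4924 F [ 0.3  1.1 -0.5] T [-0.004 -0.024 -0.037] -0.002 0.0 tau [ 1.060e+00 -4.420e+01 -2.100e-01 -2.588e+01  9.000e-02 -1.000e-02
  1.000e-02] q [  3.   17.1  -7.8 100.6   2.5  62.5 -91.2]
rel axis, tool mm [   6.2  -49.8 -121.7] F tool [ 0.4 -1.   0.5]
```

View pics/p6.png

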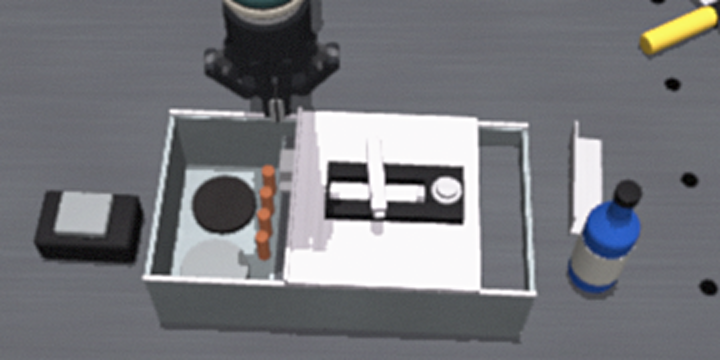

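The cover is open, with its left edge at (290,200). The handle stands out and turned at (377,175), the bystanders haven't been disturbed, and the arm is clear.

```bash
python3 -c "
from bench import env
print(env.close_job())"
```

```text
the job is handed in; nothing more can be done
None
```

The chest is open and the job is handed in: handle popped out and turned gently to its stop, cover slid about 149 mm by arm travel, things around it untouched in the last picture; the hand-in returned no verdict.

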